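Weigh a formed bracket on the bench balance and log it

TASK

Weigh the formed bracket that lies on one pan of the balance: gently stand weights from the sloped rack upright on the empty pan until the beam comes to rest as near level as these weights allow, and put any weight you do not need back on the rack's sloping shelf. When the beam stands level with your hand off it, press the key on the balance's foot fully down to log the reading, and let go. Leave the bracket on its pan and everything else on the bench where it is.

Things in the scene. Friction and masses are not known exactly. Their poses are not given: they have to be found in the camera images.
- balance: Grey steel bench balance, fixed for the run. Origin: underside of the base, centre. The beam lies along its y axis; the empty pan is at y = +120 mm, the pan with the bracket at y = -120 mm; the key is on a foot at x = -100 mm. Base 120 x 240 x 26 mm; beam pivot 70 mm up; pointer and a small plate with two marks stand at the centre, top 120 mm up, behind the beam (+x).
- beam (a joint): Tilt of the balance beam, rad: 0 is level, positive when the bracket's pan is low; stops at +-0.13. Sprung: at rest 0.0108 rad for every 10 g of difference between the pans (at a stop from about 120 g), settling in 1 s. Where a weight stands on the pan does not matter. The best weights bring it within 0.027 of level; the pointer marks show +-0.036.
- loadpan_top (a point): Centre of the top face of the empty pan, a flat steel disc 136 mm across, 5 mm thick, no rim. The pans stay horizontal; this point is 105 mm above the bench when the beam is level and rises or sinks up to 16 mm with the beam.
- partpan_top (a point): Centre of the top face of the other, equal pan, which carries the bracket.
- bracket: Bent bright sheet-metal bracket 70 x 50 x 47 mm lying on its pan; origin centre of its underside. Its weight is unknown and differs from run to run, between 180 and 320 g.
- rack: Green weight rack, fixed. Origin: underside of its 130 x 270 mm base. Its shelf slopes down 0.61 rad (35 deg) towards its -x (robot) side. Weights stand square on the slope against a 6 mm lip at its lower edge, in three bays 75 mm apart (y = -75, 0, 75; weight origin at x = 0, z = 60 mm) parted by ribs 5 mm high, so the stems lean 35 deg towards -x.
- rack_lamp (a point): Middle of the lamp tube fixed over the rack: 24 mm thick, along the rack's y at x = 12 mm, 176 mm above the bench, with a 30 mm wide strip on it up to 192 mm; its posts are at y = +-132, x = 60 mm. It bars a gripper from coming straight down on the weights: reach in along the leaning stems.
- weight_large: Steel weight, 200 g: drum 38 mm across and 21 mm high with a stem 9 mm thick and 30 mm long on top (51 mm in all). Origin: centre of the foot, z along the stem.
- weight_medium: Steel weight, 100 g: foot disc 38 mm across and 4 mm high, a 30 mm drum above it up to 13 mm, then a stem 9 mm thick and 30 mm long (43 mm in all). Origin: centre of the foot, z along the stem.
- weight_small: Steel weight, 50 g: plain disc 38 mm across and 4 mm high with a stem 9 mm thick and 30 mm long (34 mm in all). Origin: centre of the foot, z along the stem.
- key (a joint): Travel of the sprung key, m: 0 up, 0.006 fully down; about 5 N at the bottom; springs back.
- key_top (a point): Centre of the top of the round black key (26 mm across) on the balance's foot; pressed straight down.
- bush: Steel bush, ring 38 mm across and 28 mm high, on the bench near the rack; a bystander.
- spare_bracket: Second bright bracket 70 x 50 x 34 mm lying on the bench between rack and balance; a bystander.
- jar: Grey jar 64 mm across, 85 mm high, behind the balance; a bystander.
- square: Dark steel welding square, 100 x 16 x 108 mm, standing behind the rack; a bystander.
- slug: Dark steel round, 40 mm across and 35 mm high, standing on the bench in front of the bracket's end of the balance; a bystander.
Things that resemble listed ones, but are neither listed nor needed, are in the scene too. Leave any blue or yellow look-alike of the weight_medium alone.

How it is judged:
On the way, in this order (a step that is already met when the one before it is completed fails the run):
1. the beam stands level under weights on the empty pan, the hand off the balance and the weights, the bracket on its pan, unused weights on the rack (value of joint beam between -0.036 and 0.036 rad and velocity of joint beam between -0.05 and 0.05 rad/s and distance between bracket and partpan_top below 0.025 m and angle between bracket's own z axis and vertical below 0.12 rad and ((horizontal distance between weight_large and loadpan_top below 0.066 m and z of weight_large in the frame of loadpan_top between -0.006 and 0.006 m and angle between weight_large's own z axis and vertical below 0.12 rad) or (horizontal distance between weight_medium and loadpan_top below 0.066 m and z of weight_medium in the frame of loadpan_top between -0.006 and 0.006 m and angle between weight_medium's own z axis and vertical below 0.12 rad) or (horizontal distance between weight_small and loadpan_top below 0.066 m and z of weight_small in the frame of loadpan_top between -0.006 and 0.006 m and angle between weight_small's own z axis and vertical below 0.12 rad)) and ((horizontal distance between weight_large and loadpan_top below 0.066 m and z of weight_large in the frame of loadpan_top between -0.006 and 0.006 m and angle between weight_large's own z axis and vertical below 0.12 rad) or (x of weight_large in the frame of rack between -0.03 and 0.05 m and y of weight_large in the frame of rack between -0.13 and 0.13 m and z of weight_large in the frame of rack between 0.04 and 0.11 m)) and ((horizontal distance between weight_medium and loadpan_top below 0.066 m and z of weight_medium in the frame of loadpan_top between -0.006 and 0.006 m and angle between weight_medium's own z axis and vertical below 0.12 rad) or (x of weight_medium in the frame of rack between -0.03 and 0.05 m and y of weight_medium in the frame of rack between -0.13 and 0.13 m and z of weight_medium in the frame of rack between 0.04 and 0.11 m)) and ((horizontal distance between weight_small and loadpan_top below 0.066 m and z of weight_small in the frame of loadpan_top between -0.006 and 0.006 m and angle between weight_small's own z axis and vertical below 0.12 rad) or (x of weight_small in the frame of rack between -0.03 and 0.05 m and y of weight_small in the frame of rack between -0.13 and 0.13 m and z of weight_small in the frame of rack between 0.04 and 0.11 m)) and contact force between each of the fingers, the arm and weight_large below 0.05 N and contact force between each of the fingers, the arm and weight_medium below 0.05 N and contact force between each of the fingers, the arm and weight_small below 0.05 N and contact force between each of the arm, the fingers and balance below 0.05 N), for 0.4 s.
2. the key is pressed fully down (value of joint key above 0.0048 m).
At the end, for the whole second after the job is handed in: Beam at rest within 0.036 rad of level; at least one weight upright on the empty pan, each weight there or on the rack's slope; bracket within 25 mm of its pan's centre; key pressed at least 4.8 mm after the beam was level and up again (value of joint beam between -0.036 and 0.036 rad and velocity of joint beam between -0.05 and 0.05 rad/s and distance between bracket and partpan_top below 0.025 m and angle between bracket's own z axis and vertical below 0.12 rad and ((horizontal distance between weight_large and loadpan_top below 0.066 m and z of weight_large in the frame of loadpan_top between -0.006 and 0.006 m and angle between weight_large's own z axis and vertical below 0.12 rad) or (horizontal distance between weight_medium and loadpan_top below 0.066 m and z of weight_medium in the frame of loadpan_top between -0.006 and 0.006 m and angle between weight_medium's own z axis and vertical below 0.12 rad) or (horizontal distance between weight_small and loadpan_top below 0.066 m and z of weight_small in the frame of loadpan_top between -0.006 and 0.006 m and angle between weight_small's own z axis and vertical below 0.12 rad)) and ((horizontal distance between weight_large and loadpan_top below 0.066 m and z of weight_large in the frame of loadpan_top between -0.006 and 0.006 m and angle between weight_large's own z axis and vertical below 0.12 rad) or (x of weight_large in the frame of rack between -0.03 and 0.05 m and y of weight_large in the frame of rack between -0.13 and 0.13 m and z of weight_large in the frame of rack between 0.04 and 0.11 m)) and ((horizontal distance between weight_medium and loadpan_top below 0.066 m and z of weight_medium in the frame of loadpan_top between -0.006 and 0.006 m and angle between weight_medium's own z axis and vertical below 0.12 rad) or (x of weight_medium in the frame of rack between -0.03 and 0.05 m and y of weight_medium in the frame of rack between -0.13 and 0.13 m and z of weight_medium in the frame of rack between 0.04 and 0.11 m)) and ((horizontal distance between weight_small and loadpan_top below 0.066 m and z of weight_small in the frame of loadpan_top between -0.006 and 0.006 m and angle between weight_small's own z axis and vertical below 0.12 rad) or (x of weight_small in the frame of rack between -0.03 and 0.05 m and y of weight_small in the frame of rack between -0.13 and 0.13 m and z of weight_small in the frame of rack between 0.04 and 0.11 m)) and value of joint key below 0.0015 m); the robot touches nothing.
It fails at once if the key is pressed before the beam is level (value of joint key above 0.0025 m and not (value of joint beam between -0.036 and 0.036 rad)).
It fails at once if a weight is dropped, slammed or pressed hard onto the pan (over 25 N) (contact force between any of weight_large, weight_medium, weight_small and balance above 25 N).
It fails at once if the bracket is shifted off the middle of its pan (over 25 mm) (distance between bracket and partpan_top above 0.025 m).
It fails at once if another thing on the bench is moved by more than 30 mm (distance of any of bush, spare_bracket, jar, square, slug from where it was at the start of the episode above 0.03 m).
It also fails if it takes over 70 s, if anything falls off the work surface, if the arm or the gripper's body presses on something with over 40 N, if the wrist force passes 120 N, or if a joint passes its speed limit or range.

ROBOT

A 7-joint arm with a two-finger parallel gripper is mounted at the origin on the work surface. World frame = base frame: x ahead of the robot, y to its left, z up, the work surface at z = 0. Lengths are in m, angles in rad, forces in N, time in s.
With the tool pointing down it reaches from about 0.4 to 0.85 m from the base axis. Payload 6.9 kg.
Tool frame: the origin (TCP) lies midway between the tips of the shut fingers; the grasp point (between the pads) lies 19 mm behind it (grip_depth is the distance from the TCP to the grasp point, in m); z points along the fingers, y is the direction in which the jaws open and shut (so a half turn about z gives the same grasp; the last joint's range is limited). The gripper opens to 85 mm and grips with 20 to 120 N. Pads are 22 mm wide; open, the fingers measure 114 mm over their backs; the gripper's body (76 mm by 85 mm) begins 54 mm behind the grasp point. The pads swing forward as they close: fully open they stand 13 mm farther back than shut.
Start: joints at [-1.177, 0.507, -0.238, 1.5, 0.126, 1.149, -0.155], TCP at [0.178, 0.599, 0.231] pointing down, gripper open.
Joint ranges: [-3.08, 3.08], [-0.24, 2.05], [-1.43, 1.35], [0, 2.5], [-1.52, 4.66], [0.17, 1.96], [-2.89, 2.89]. Speed limits (rad/s): [2.39, 2.39, 3.14, 3.14, 3.14, 3.14, 3.14].

INTERFACE

Orientations are given as a rotation vector (axis times angle).
In Python, from station import get_state, snapshot, camera_model, finish_job, grip_depth gives the robot as it stands. The module is installed in compiled form; this text tells all that it offers.
- The arm moves only by the tool send_rows, never from a script. Its argument "moves" is text: rows parted by semicolons, each of 7 numbers parted by spaces: the turn, a rotation vector about the tool's x, y, z in degrees, then the shift along the tool's x, y, z in cm, then the gripper's target within -1 to 1 (shut at 1, half-way at 0, fully open at -1). In form: wx wy wz dx dy dz fingers; .... A call has 1 to 8 rows; each row is the pose to reach, as a shift and turn from the pose commanded when the call began, along the tool's axes at that moment; what a row does not reach only later rows make up. A row lasts 1/8 s, in which the tool goes at most 62.5 mm and 10.7 degrees, less where a joint would pass 70% of its speed; a pose out of reach is approached as far as the arm can. A call with a gripper value outside its range is refused whole. The fingers move at their own pace and stop on an object; the grip force is fixed at half the most. Time passes only in rows, so rows that repeat a pose let the fingers close. It gives the time, the measured TCP pose, the force and the opening at its end, in the units of the state.
- get_state(): the state, without advancing time (a new reading comes with each control period).
- snapshot(name): name is "side" or "top"; returns the picture (420x560x3 uint8, blue, green, red); there is no depth.
- camera_model(name): a dict with "camera_matrix" (3x3 intrinsics, pixels), "eye" and "rotation" of the camera in the world. Camera axes: x right, y up, looking along -z (the intrinsics and any distortion apply to the point x, -y, -z); pixel columns grow to the right and rows downward; lengths in m; the calibration is good to about 2 mm. A picture is of the moment at which its call begins. camera_model takes no time and is no camera call.
- finish_job(): hands the job in, once; it reports no verdict.
The state is a dict: "clock": time; "joint_pos": joint angles; "qvel": joint speeds; "joint_torque": joint torques, N m; "position": TCP position; "tool_rot": TCP orientation; "force": force on the tool from outside, world axes, zero at the start; "ft_torque": the same for the moment, N m; "finger_gap": opening from 0.0 (shut) to 1.0 (fully open).
Only numpy, scipy, OpenCV 4.12 (cv2) and the standard library are available. Lean on these libraries where they do the work, as an engineer would, in place of code of your own. Each camera call takes 0.05 s, during which the arm holds its last target.

## Working session

There is one attempt and no reset: what is moved stays moved. The work goes in short steps, Python scripts to look and compute and a tool call to move; the robot and the scene stay as the last step left them, time stands still between calls to the robot, and variables do not carry over. Pictures are saved under pics/ and viewed, and the job is handed in when it is done.

Besides the shell and the picture viewer there is one more tool, called in YAML: its name, and indented under it one key for each argument. send_rows: Moves the arm, as the interface text tells. Its arguments: {"type":"object","properties":{"moves":{"type":"string"}},"required":["moves"]}

```bash
mkdir -p pics
python3 - <<'E'
from station import *
import cv2
print(get_state(), grip_depth if not callable(grip_depth) else grip_depth())
for n in("side","top"):
    cv2.imwrite(f"pics/{n}0.png",snapshot(n)); print(camera_model(n))
E
```

```text
{'clock': 0.0, 'joint_pos': array([-1.17650081,  0.50832738, -0.2374646 ,  1.50111891,  0.12567338,
        1.14891381, -0.15482437]), 'qvel': array([ 1.76416487e-05, -1.32865610e-04,  7.09699023e-04, -5.13171756e-04,
        4.34680310e-04, -7.27642391e-04,  9.71645664e-04]), 'joint_torque': array([ 7.92122974e-04, -6.20595217e+01, -2.18689419e+00, -2.49643332e+01,
        1.26327993e-02,  1.22644575e-02,  1.40965405e-06]), 'position': array([0.17795481, 0.59860664, 0.23043889]), 'tool_rot': array([-4.52144971e-01, -3.10866546e+00,  2.78295315e-03]), 'force': array([ 0.09966575,  0.23946782, -0.09990895]), 'ft_torque': array([-0.01031665,  0.00807441, -0.0011636 ]), 'finger_gap': 0.9991311392728977} 0.0187
{'camera_matrix': array([[480.6538145 ,   0.        , 277.11797286],
       [  0.        , 480.6538145 , 211.19494003],
       [  0.        ,   0.        ,   1.        ]]), 'eye': array([0.27958991, 0.94847056, 0.81852866]), 'rotation': array([ 0.21288191, -1.29512981, -2.54541662])}
{'camera_matrix': array([[477.52410553,   0.        , 273.34289988],
       [  0.        , 477.52410553, 210.46220427],
       [  0.        ,   0.        ,   1.        ]]), 'eye': array([0.34923531, 0.03530416, 1.40098247]), 'rotation': array([ 0.1451119 , -0.15515798, -1.59071734])}
```

View pics/side0.png

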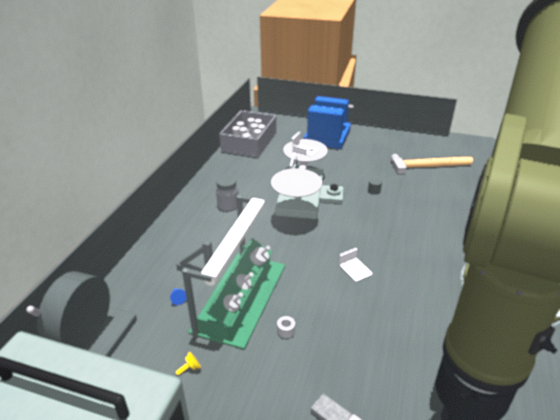

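View pics/top0.png

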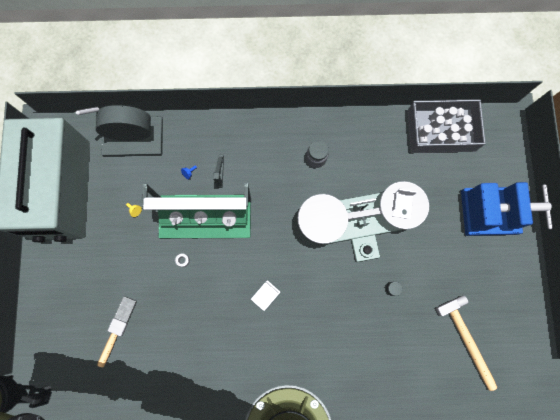

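```bash
cat > h.py <<'E'
import numpy as np, cv2
from scipy.spatial.transform import Rotation as R
from station import *
def cam(n):
    m=camera_model(n); return m["camera_matrix"],np.array(m["eye"]),R.from_rotvec(m["rotation"]).as_matrix(),m
def proj(n,P):
    K,e,Rm,_=cam(n); c=(np.atleast_2d(P)-e)@Rm; c=c*[1,-1,-1]; u=c@K.T; return u[:,:2]/u[:,2:]
def ray(n,px):
    K,e,Rm,_=cam(n); d=np.linalg.inv(K)@[px[0],px[1],1]; return e,Rm@(d*[1,-1,-1])
def onz(n,px,z):
    e,d=ray(n,px); return e+d*(z-e[2])/d[2]
def tri(ps,pt):
    e1,d1=ray("side",ps); e2,d2=ray("top",pt)
    A=np.stack([d1,-d2],1); t=np.linalg.lstsq(A,e2-e1,rcond=None)[0]
    a=e1+d1*t[0]; b=e2+d2*t[1]; return (a+b)/2, np.linalg.norm(a-b)
def crop(n,src,x0,y0,w,h,f,out):
    im=cv2.imread(src)[y0:y0+h,x0:x0+w]; cv2.imwrite(out,cv2.resize(im,None,fx=f,fy=f,interpolation=cv2.INTER_CUBIC))
E
python3 - <<'E'
from h import *
print(cam("side")[3].keys())
crop(0,"pics/top0.png",135,175,130,80,6,"pics/c1.png")
crop(0,"pics/top0.png",290,170,150,100,5,"pics/c2.png")
crop(0,"pics/side0.png",160,185,140,170,3.5,"pics/c3.png")
crop(0,"pics/side0.png",255,130,110,110,5,"pics/c4.png")
E
```

```text
dict_keys(['camera_matrix', 'eye', 'rotation'])
```

View pics/c1.png

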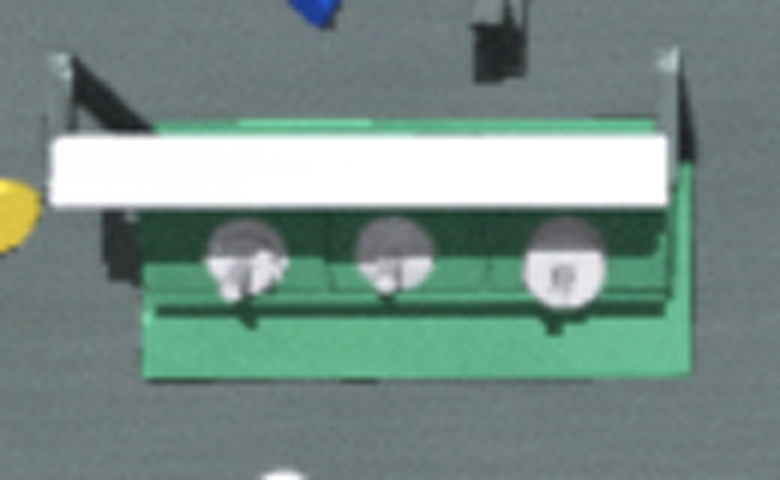

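View pics/c2.png

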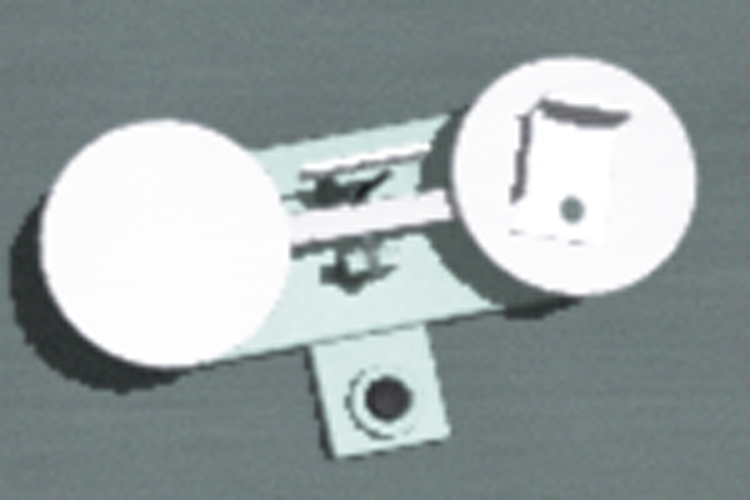

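View pics/c3.png

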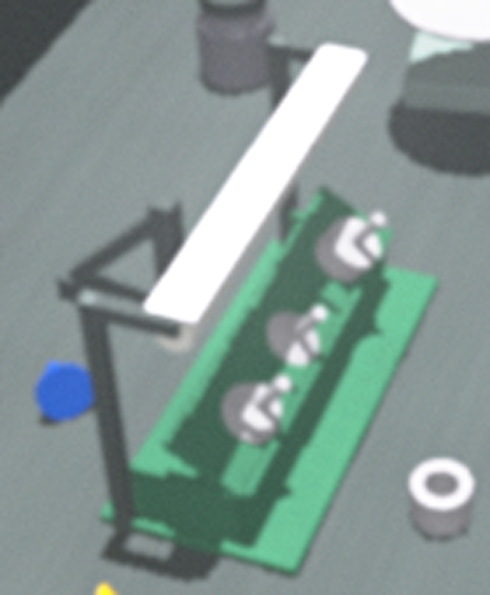

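View pics/c4.png

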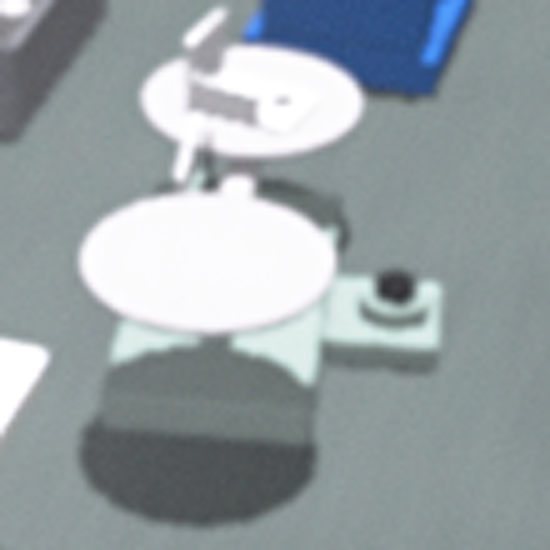

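Run:
```python
from h import *
from scipy.optimize import least_squares
L,e=tri((296.6,182),(323.4,218.6));print("load",L,e)
P,e=tri((305.4,150),(405,205.2));print("part",P,e)
k,e=tri((334.4,187),(367.4,249.4));print("key",k,e)
d=(L-P)[:2];print(np.linalg.norm(d),"yaw",np.degrees(np.arctan2(-d[0],d[1])))
print("bush",onz("top",(181.5,260),.028),"spare",onz("top",(265,295),.02),"jar",onz("top",(317,150),.085),"slug",onz("top",(394,288),.035),"square",onz("top",(219,170),.05))
print("robot base proj",proj("top",[[0,0,0],[.178,.599,.23]]))
# rack fit
def W(p,q):
    c,s=np.cos(p[2]),np.sin(p[2]); q=np.atleast_2d(q)
    return np.c_[p[0]+c*q[:,0]-s*q[:,1],p[1]+s*q[:,0]+c*q[:,1],q[:,2]]
cr1=lambda x,y:(135+x/6,175+y/6)
cr3=lambda x,y:(160+x/3.5,185+y/3.5)
def res(p):
    l=p[3];zb=p[4]
    A=W(p,[[-.065,.135,zb],[-.065,-.135,zb],[-.003,l,.192],[-.003,-l,.192],[.027,-l,.192],[.027,l,.192]])
    t=proj("top",A)-[cr1(143,378),cr1(690,375),cr1(50,207),cr1(667,207),cr1(667,133),cr1(50,137)]
    s=proj("side",A)-[cr3(297,574),cr3(437,280),cr3(188,320),cr3(366,58),cr3(322,44),cr3(146,305)]
    return np.r_[t.ravel(),s.ravel()]
r=least_squares(res,[.5,.25,0,.14,.01]);print(r.x,np.round(r.fun.reshape(-1,2),1))
p=r.x
np.save("rack.npy",p)
a=.61; ax=np.array([-np.sin(a),0,np.cos(a)])
for n,x0,y0,f in(("top",135,175,6),("side",160,185,3.5)):
  for yy in(.075,0,-.075):
    o=np.array([0,yy,.06]); pts=W(p,np.array([o+ax*h for h in(0,.034,.043,.051)]))
    print(n,yy,np.round((proj(n,pts)-[x0,y0])*f))
```

```text
load [ 0.57216161 -0.11198281  0.11679462] 0.0027257987255297814
part [ 0.61051561 -0.34705474  0.08536311] 0.0034953740218090145
key [ 0.49263319 -0.24388946  0.0344244 ] 0.0009594045039507619
0.23818026930411323 yaw 9.266643057834369
bush [0.4757995  0.29019308 0.028     ] spare [0.3709598  0.05306025 0.02      ] jar [ 0.77699789 -0.10653212  0.085     ] slug [ 0.38090251 -0.31218915  0.035     ] square [0.73426153 0.1792767  0.05      ]
robot base proj [[287.45013432 431.89896743]
 [ 31.34670435 383.74487875]]
[ 0.59903661  0.22872351 -0.02222136  0.13219599  0.00728229] [[-1.4  2.4]
 [-0.5  2.6]
 [-0.5 -2.2]
 [-0.8 -2.5]
 [-0.7 -1.5]
 [ 0.  -1.9]
 [ 3.3 -0.2]
 [ 4.2 -0.3]
 [ 0.3 -0.8]
 [-0.9 -1.9]
 [-0.5 -0.3]
 [-2.1 -0.1]]
top 0.075 [[241. 242.]
 [228. 272.]
 [224. 281.]
 [221. 288.]]
top 0 [[399. 241.]
 [389. 272.]
 [386. 280.]
 [384. 288.]]
top -0.075 [[557. 241.]
 [551. 271.]
 [549. 280.]
 [548. 287.]]
side 0.075 [[243. 413.]
 [270. 388.]
 [277. 381.]
 [284. 375.]]
side 0 [[291. 331.]
 [317. 306.]
 [324. 299.]
 [331. 293.]]
side -0.075 [[333. 257.]
 [359. 232.]
 [366. 225.]
 [373. 219.]]
```

Run:
```python
from h import *
a=cv2.imread("pics/top0.png")[205:232,160:250]; b=cv2.imread("pics/side0.png")[240:320,215:275]
for im,o,f in((a,"d1",8.5),(b,"d2",7)):
    im=(255*(im/255.)**1.8).astype('uint8')
    cv2.imwrite(f"pics/{o}.png",cv2.resize(im,None,fx=f,fy=f,interpolation=cv2.INTER_CUBIC))
```

```text
(no output)
```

View pics/d1.png

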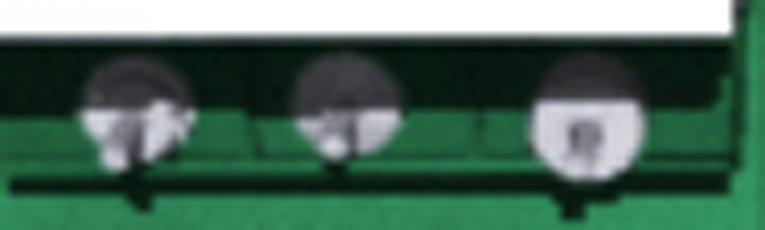

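View pics/d2.png

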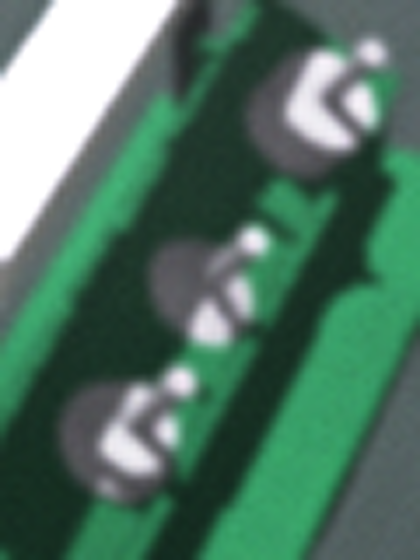

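Run:
```python
from h import *
s=lambda x,y:(215+x/7,240+y/7); t=lambda x,y:(160+x/8.5,205+y/8.5)
for n,a,b in(("med tip",s(180,381),t(113,158)),("small tip",s(253,240),t(333,148)),("large tip",s(370,53),t(583,165)),("small foot",s(200,293),t(347,105))):
    print(n,*tri(a,b))
# assuming known heights
from numpy import sin,cos
for n,a,b,l in(("med",s(180,381),t(113,158),.043),("small",s(253,240),t(333,148),.034),("large",s(370,53),t(583,165),.051)):
    z=.06+(l-0.002)*cos(.61); print(n,"tip z",z,onz("side",a,z),onz("top",b,z))
```

```text
med tip [0.57249799 0.30232695 0.09257132] 0.0023888352908075046
small tip [0.57571494 0.23182674 0.08493968] 0.0031742609525892166
large tip [0.56559177 0.14863523 0.0971845 ] 0.002364244183620829
small foot [0.5951885  0.23151622 0.05582045] 0.0030683975683054423
med tip z 0.09360556873166465 [0.57332087 0.30327618 0.09360557] [0.57113799 0.30182031 0.09360557]
small tip z 0.08622873657105534 [0.57684079 0.23310337 0.08622874] [0.5739179  0.23127057 0.08622874]
large tip z 0.1001627528744285 [0.56563083 0.15192988 0.10016275] [0.56392374 0.14813614 0.10016275]
```

```bash
cat >> h.py <<'E'
DOWN=R.from_rotvec([0,np.pi,0])
def ori(yaw=0,tilt=0): return R.from_euler('z',yaw)*R.from_rotvec([0,-tilt,0])*DOWN
def plan(pos,Rt,p0=None,r0=None):
    s=get_state(); p=np.array(s["position"] if p0 is None else p0); r=R.from_rotvec(s["tool_rot"] if r0 is None else r0)
    w=np.degrees((r.inv()*Rt).as_rotvec()); d=r.inv().apply(np.array(pos)-p)*100
    print("turn %.1f %.1f %.1f shift %.2f %.2f %.2f"%(*w,*d),"rows~%.1f"%max(np.linalg.norm(w)/10.7,np.linalg.norm(d)/6.25))
YAW=-.018;TILT=.61
AX=np.array([-np.sin(TILT)*np.cos(YAW),-np.sin(TILT)*np.sin(YAW),np.cos(TILT)])
TIP={"L":(np.array([.565,.150,.1000]),.049),"M":(np.array([.572,.3025,.0935]),.041),"S":(np.array([.5755,.232,.0858]),.032)}
def on(w,h): t,l=TIP[w]; return t+AX*(h-l)
RR=ori(YAW,TILT)
E
python3 - <<'E'
from h import *
for w in"LMS":print(w,on(w,0),on(w,.155))
plan(on("L",.155),RR)
E
```

```text
L [0.59306596 0.14949476 0.05983725] [0.50428589 0.15109297 0.18688269]
M [0.59548376 0.30207725 0.05989443] [0.50670369 0.30367546 0.18693987]
S [0.59382879 0.23167005 0.05957126] [0.50504872 0.23326826 0.18661671]
turn -4.8 -34.7 -15.0 shift -44.03 -33.60 4.42 rows~8.9
```

Look-alikes in the top picture are the yellow medium at (133,210), the blue medium at (188,172) and the round parts in the tray at (450,125). On the rack, left to right, are the medium (176,219), which has a foot disc and drum, the small (200,218), which is a plain disc, and the large (229,219), which has a full drum. The crop confirms this. I'll take the large first.

send_rows:
  moves: "0 -8 -3 -6 -5 0 -0.2;-1 -12 -5 -12 -9 0.5 0;-2 -17 -7 -18 -14 1 0;-2.5 -22 -9 -24 -18 1.5 0;-3.3 -27 -11 -30 -23 2.4 0;-4 -31 -13 -36 -28 3.4 0;-4.8 -34.7 -15 -42 -32 4.2 0;-4.8 -34.7 -15 -44 -33.6 4.4 0"

```text
clock: 1.1
position: [0.4696, 0.1964, 0.1925]
tool_rot: [0.019, 2.533, -0.005]
force: [1.1, 1.9, -0.3]
finger_gap: 0.503
```

Run:
```python
from h import *
s=get_state();print(s["joint_pos"],s["clock"])
plan(on("L",.155),RR)
for n in("side","top"): cv2.imwrite(f"pics/{n}1.png",snapshot(n))
```

```text
[-0.9134493   0.22189973  0.23872138  2.3577982   1.32454848  0.33881231
 -0.36569748] 1.1
turn 0.1 -0.1 0.1 shift -2.58 -4.48 2.47 rows~0.9
```

send_rows:
  moves: "0 0 0 -2.6 -4.5 2.5 0;0 0 0 -2.6 -4.5 2.5 0;0 0 0 -2.6 -4.5 2.5 0"

```text
clock: 1.58
position: [0.505, 0.1521, 0.1875]
tool_rot: [0.024, 2.532, -0.005]
force: [0.2, 0.9, -0.2]
finger_gap: 0.498
```

Run:
```python
from h import *
s=get_state();print(s["joint_pos"],s["clock"])
plan(on("L",.155),RR)
plan(on("L",.025),RR)
for n in("side","top"): cv2.imwrite(f"pics/{n}1.png",snapshot(n))
```

```text
[-0.79947448  0.24615927  0.31129713  2.35285266  1.49145032  0.22148764
 -0.39421522] 1.575
turn 0.1 -0.0 -0.1 shift 0.09 -0.10 0.01 rows~0.0
turn 0.1 -0.0 -0.1 shift 0.08 -0.11 13.01 rows~2.1
```

View pics/side1.png

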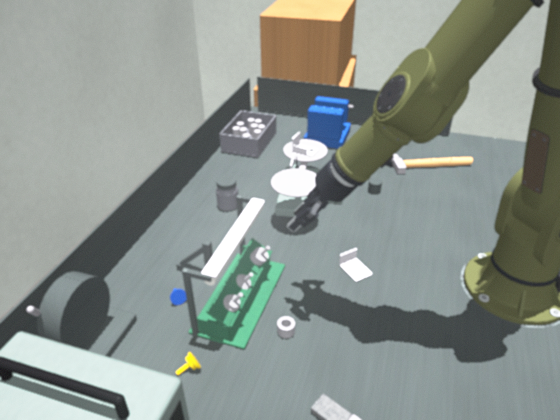

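View pics/top1.png

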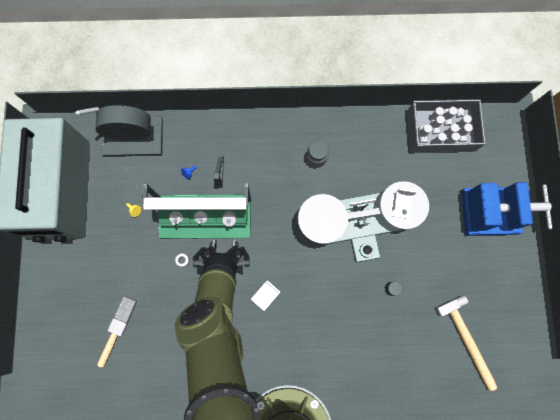

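The gripper is at (222,250) in the top picture, in line with the large weight's stem, and everything is where it was. Advancing 9 cm along the stem.

send_rows:
  moves: "0 0 0 0.1 -0.1 3 0;0 0 0 0.1 -0.1 6 0;0 0 0 0.1 -0.1 9 0;0 0 0 0.1 -0.1 9 0;0 0 0 0.1 -0.1 9 0"

```text
clock: 2.3
position: [0.5552, 0.1504, 0.1136]
tool_rot: [0.023, 2.533, -0.006]
force: [-1.0, 0.2, 0.4]
finger_gap: 0.502
```

Run:
```python
from h import *
s=get_state();print(s["joint_pos"],s["clock"])
plan(on("L",.025),RR)
for n in("side","top"): cv2.imwrite(f"pics/{n}2.png",snapshot(n))
crop(0,"pics/top2.png",165,185,90,70,8,"pics/c5.png")
crop(0,"pics/side2.png",205,210,120,100,6,"pics/c6.png")
```

```text
[-0.5011315   0.44374563  0.0340225   2.34263252  2.20361027  0.32227822
 -1.07733427] 2.3
turn 0.1 -0.1 -0.0 shift -0.03 -0.03 4.07 rows~0.7
```

View pics/c5.png

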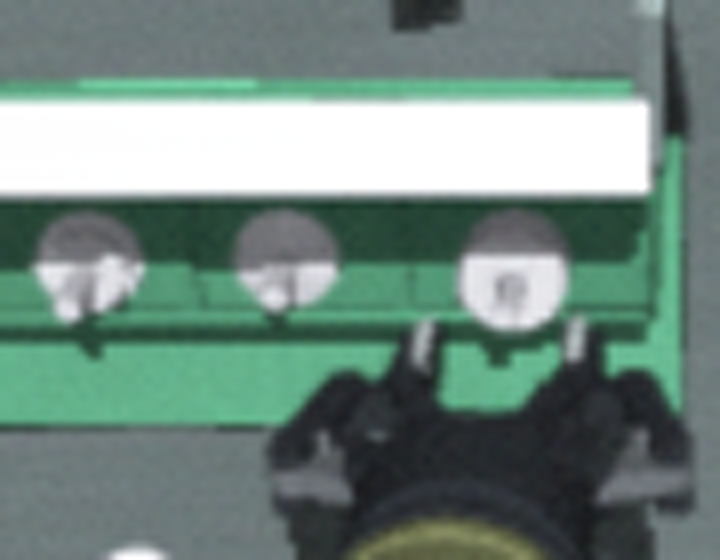

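View pics/c6.png

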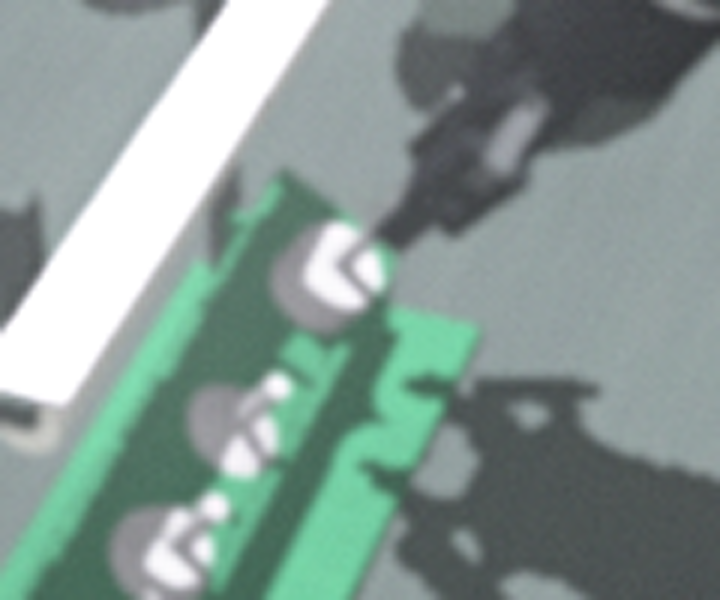

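The fingers are at crop x 427 and 575 and the stem is at about 511, so it sits between them about 2 mm to the right. Advancing to the grasp and closing.

send_rows:
  moves: "0 0 0 0 -0.2 2 0;0 0 0 0 -0.2 4 0;0 0 0 0 -0.2 4.05 0;0 0 0 0 -0.2 4.05 1;0 0 0 0 -0.2 4.05 1;0 0 0 0 -0.2 4.05 1;0 0 0 0 -0.2 4.05 1;0 0 0 0 -0.2 4.05 1"

```text
clock: 3.4
position: [0.5791, 0.1481, 0.0808]
tool_rot: [0.023, 2.531, -0.005]
force: [-4.0, 1.3, 6.4]
finger_gap: 0.079
```

Run:
```python
from h import *
s=get_state();print(s["joint_pos"],s["clock"],s["position"])
for n in("side","top"): cv2.imwrite(f"pics/{n}3.png",snapshot(n))
crop(0,"pics/top3.png",165,185,90,70,8,"pics/c7.png")
crop(0,"pics/side3.png",205,210,120,100,6,"pics/c8.png")
```

```text
[-0.40452232  0.53299398 -0.0571381   2.32180102  2.31568278  0.39437391
 -1.16501488] 3.4 [0.57905356 0.14813289 0.08078522]
```

View pics/c7.png

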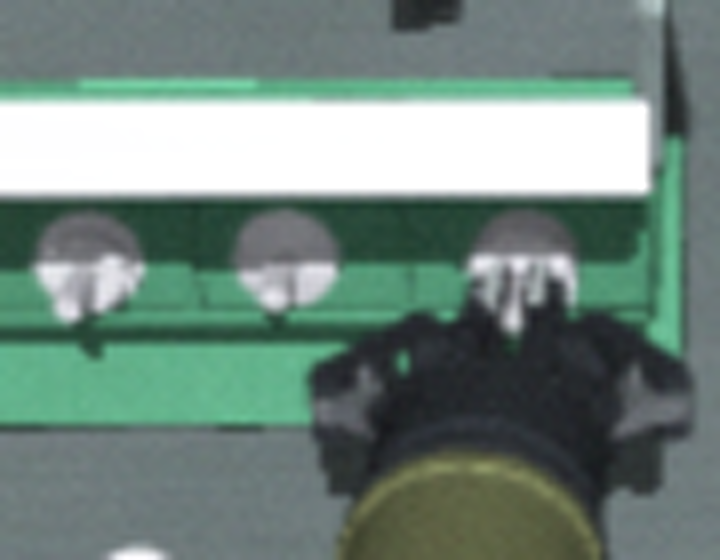

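View pics/c8.png

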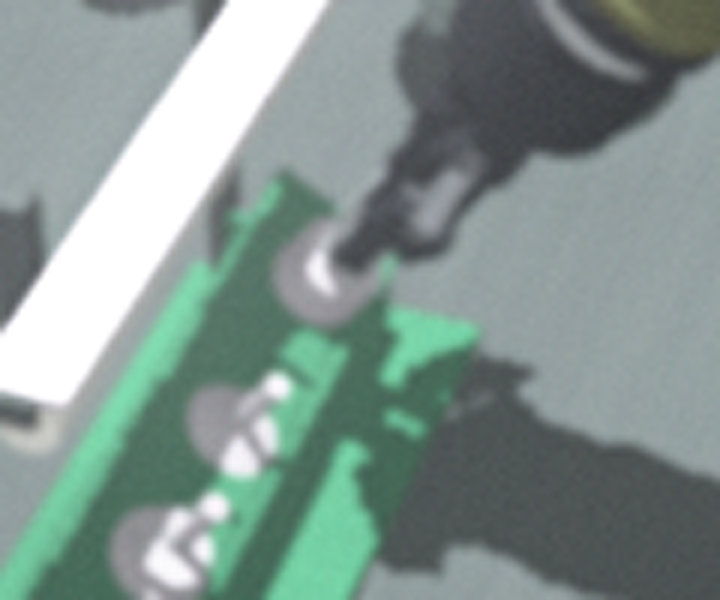

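Gap 0.079 with the stem between the pads, so it is held. Retreating along the stem.

send_rows:
  moves: "0 0 0 0 0 -2 1;0 0 0 0 0 -4 1;0 0 0 0 0 -6 1;0 0 0 0 0 -8 1;0 0 0 0 0 -9 1;0 0 0 0 0 -9 1"

```text
clock: 4.25
position: [0.5271, 0.1487, 0.1542]
tool_rot: [0.023, 2.532, -0.005]
force: [-0.1, -0.3, -1.6]
finger_gap: 0.077
```

Run:
```python
from h import *
s=get_state();print(s["joint_pos"],s["clock"],s["position"])
for n in("side","top"): cv2.imwrite(f"pics/{n}4.png",snapshot(n))
crop(0,"pics/side4.png",205,190,130,110,5.5,"pics/c9.png")
plan([.50,0,.24],ori(YAW,.4))
```

```text
[-0.67947012  0.33602003  0.22576809  2.35947735  1.98327658  0.22430553
 -0.86915207] 4.25 [0.52707589 0.14865477 0.15423625]
turn 0.1 12.0 -0.0 shift -2.92 -14.89 -8.52 rows~2.8
```

View pics/c9.png

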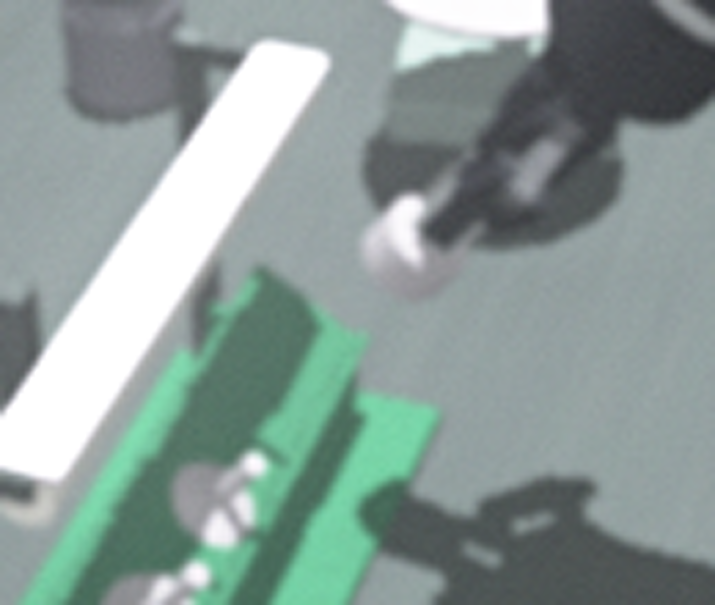

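The large weight is held straight and clear of the rack. Swinging past the lamp's end while coming upright.

send_rows:
  moves: "0 0 0 -1 -4 -3 1;0 3 0 -2 -8 -6 1;0 8 0 -3 -12 -8 1;0 12 0 -3 -15 -8.5 1;0 12 0 -3 -15 -8.5 1"

```text
clock: 4.97
position: [0.5241, 0.0204, 0.211]
tool_rot: [0.086, 2.613, -0.145]
force: [0.4, -1.5, -2.8]
finger_gap: 0.081
```

Run:
```python
from h import *
s=get_state();print(s["joint_pos"],s["clock"],s["position"])
plan([.60,-.112,.20],ori(0,0))
```

```text
[-0.28820733  0.18274317  0.04551205  2.25991826  0.82779633  0.31480316
  0.51344876] 4.975 [0.52405034 0.02036562 0.21103101]
turn -6.2 30.0 -3.7 shift -6.46 -12.36 6.29 rows~2.9
```

send_rows:
  moves: "0 0 0 0 0 0 1;0 0 0 0 0 0 1"

```text
clock: 5.22
position: [0.5244, 0.0211, 0.2111]
tool_rot: [0.088, 2.61, -0.143]
force: [-0.9, 0.2, -1.4]
finger_gap: 0.084
```

Run:
```python
from h import *
s=get_state();print(s["joint_pos"],s["clock"],s["position"])
plan([.60,-.112,.20],ori(0,0))
```

```text
[-0.29177315  0.18260822  0.04792078  2.26185849  0.83867614  0.31148305
  0.49974313] 5.225 [0.52436585 0.02109769 0.211145  ]
turn -6.1 30.2 -3.8 shift -6.43 -12.43 6.30 rows~2.9
```

send_rows:
  moves: "-2 10 -1 -2 -3 1 1;-4 20 -2.5 -4 -7 3 1;-6 30 -3.8 -6.4 -11 6 1;-6.1 30.2 -3.8 -6.4 -12.4 6.3 1;-6.1 30.2 -3.8 -6.4 -12.4 6.3 1;-6.1 30.2 -3.8 -6.4 -12.4 6.3 1"

```text
clock: 5.98
position: [0.6007, -0.1119, 0.1981]
tool_rot: [-0.0, -3.139, 0.003]
force: [0.4, 0.5, -2.1]
finger_gap: 0.078
```

Run:
```python
from h import *
s=get_state();print(s["joint_pos"],s["clock"],s["position"])
for n in("side","top"): cv2.imwrite(f"pics/{n}5.png",snapshot(n))
crop(0,"pics/side5.png",245,110,130,110,5.5,"pics/c10.png")
plan([.60,-.112,.16],ori(0,0))
```

```text
[ 0.28774854  0.51369265 -0.2327806   1.58653868  0.13294661  1.05939737
  1.58912105] 5.975 [ 0.60072317 -0.11187541  0.19811336]
turn -0.1 -0.0 0.2 shift -0.04 -0.23 3.95 rows~0.6
```

View pics/c10.png

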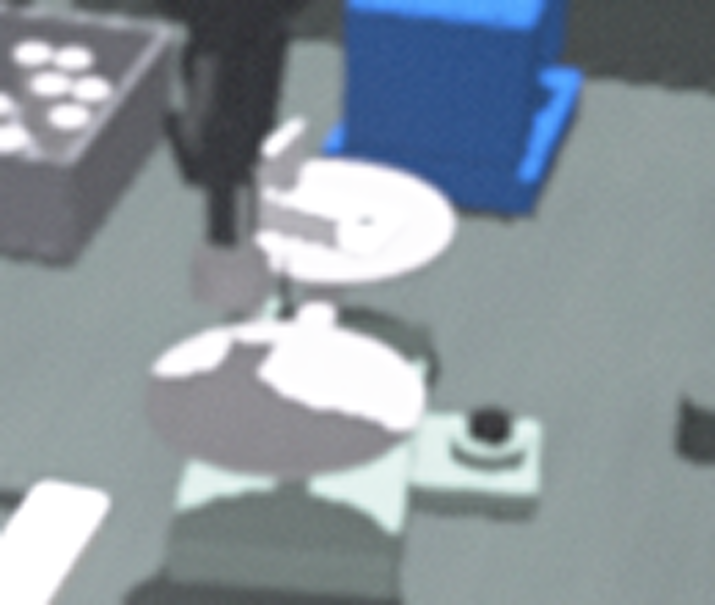

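View pics/top5.png

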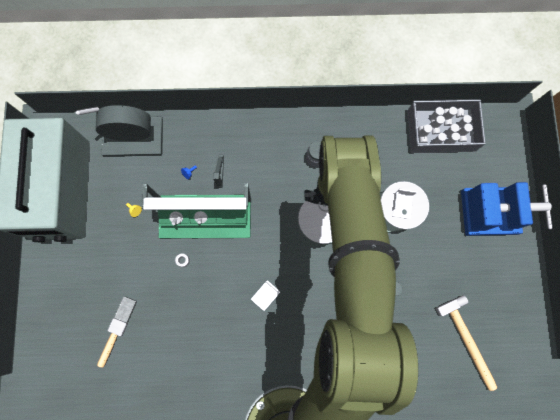

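The weight hangs upright over the pan, with its drum at crop (228,275). Lowering slowly.

send_rows:
  moves: "0 0 0 0 0 2 1;0 0 0 0 0 3.5 1;0 0 0 0 0 4.4 1;0 0 0 0 0 4.8 1;0 0 0 0 0 4.9 1;0 0 0 0 0 4.9 1"

```text
clock: 6.82
position: [0.6003, -0.1116, 0.1518]
tool_rot: [-0.002, 3.141, -0.001]
force: [0.8, 0.4, -1.6]
finger_gap: 0.076
```

Run:
```python
from h import *
s=get_state();print(s["force"],s["clock"],s["position"])
for n in("side",): cv2.imwrite(f"pics/{n}6.png",snapshot(n))
crop(0,"pics/side6.png",255,130,90,75,8,"pics/c11.png")
```

```text
[ 0.81531318  0.35226641 -1.56261352] 6.825 [ 0.60027331 -0.11155991  0.15184147]
```

View pics/c11.png

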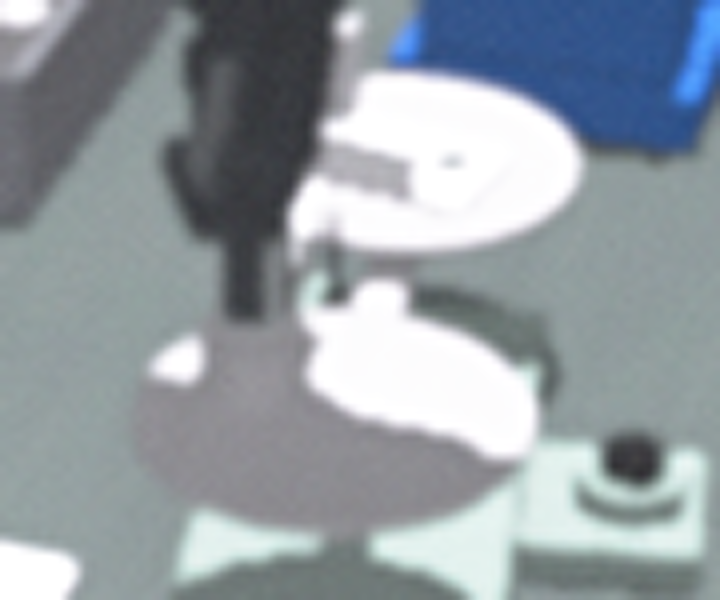

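send_rows:
  moves: "0 0 0 0 0 0.3 1;0 0 0 0 0 0.5 1;0 0 0 0 0 0.5 1"

```text
clock: 7.25
position: [0.6001, -0.1115, 0.1464]
tool_rot: [0.002, -3.141, 0.001]
force: [-0.5, -0.6, -2.6]
finger_gap: 0.081
```

send_rows:
  moves: "0 0 0 0 0 0.2 1;0 0 0 0 0 0.3 1;0 0 0 0 0 0.3 1;0 0 0 0 0 0.3 1"

```text
clock: 7.75
position: [0.6001, -0.1112, 0.1436]
tool_rot: [0.003, -3.141, 0.0]
force: [-0.6, 0.7, 0.3]
finger_gap: 0.081
```

Wrist force rose by about 2 N, so the foot is resting on the pan. One more millimetre, then release.

send_rows:
  moves: "0 0 0 0 0 0.1 1;0 0 0 0 0 0.1 1;0 0 0 0 0 0.1 0.5;0 0 0 0 0 0.1 0.2;0 0 0 0 0 0.1 0;0 0 0 0 0 0.1 0;0 0 0 0 0 0.1 0;0 0 0 0 0 0.1 0"

```text
clock: 8.75
position: [0.6, -0.1115, 0.1425]
tool_rot: [0.003, -3.141, 0.001]
force: [0.5, -0.2, 0.2]
finger_gap: 0.503
```

send_rows:
  moves: "0 0 0 0 0 -2 0;0 0 0 0 0 -4 0;0 0 0 0 0 -7 0;0 0 0 0 0 -10 0;0 0 0 0 0 -10 0"

```text
clock: 9.38
position: [0.6014, -0.1115, 0.245]
tool_rot: [-0.002, 3.137, -0.002]
force: [-1.0, -0.2, 0.0]
finger_gap: 0.499
```

Run:
```python
from h import *
s=get_state();print(s["force"],s["clock"],s["position"],s["joint_pos"])
for n in("side","top"): cv2.imwrite(f"pics/{n}7.png",snapshot(n))
crop(0,"pics/side7.png",255,110,100,90,7,"pics/c12.png")
```

```text
[-1.0387015  -0.15232342  0.02263416] 9.375 [ 0.60135396 -0.1114814   0.24504648] [ 0.29162349  0.47379273 -0.23799544  1.52019874  0.11855492  1.15723783
  1.60402512]
```

View pics/c12.png

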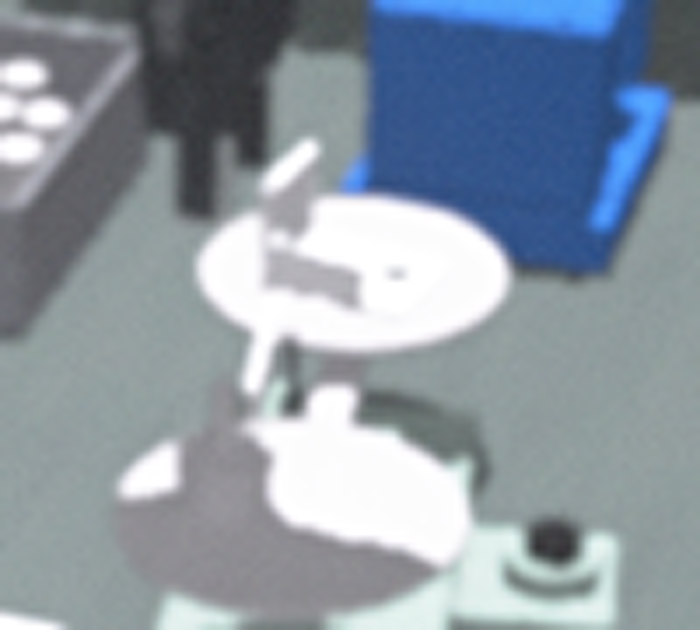

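Run:
```python
from h import *
plan([.50,.02,.24],RR)
```

```text
turn 0.3 -35.0 1.1 shift 9.97 13.16 0.23 rows~3.3
```

send_rows:
  moves: "0 0 0 2 3 0 0;0 -8 0 4 6 0 0;0 -17 0 6 9 0 0;0 -26 1 8 12 0 0;0 -35 1 10 13.2 0.2 0;0 -35 1 10 13.2 0.2 0;0 -35 1 10 13.2 0.2 0;0 -35 1 10 13.2 0.2 0"

```text
clock: 10.48
position: [0.4986, 0.0204, 0.2394]
tool_rot: [0.02, 2.533, -0.0]
force: [1.4, -0.3, -0.5]
finger_gap: 0.499
```

Run:
```python
from h import *
s=get_state();print(s["force"],s["clock"],s["position"],s["joint_pos"])
for n in("side","top"): cv2.imwrite(f"pics/{n}8.png",snapshot(n))
crop(0,"pics/side8.png",255,130,110,90,7,"pics/c13.png")
a=cv2.imread("pics/side0.png")[130:220,255:365]; cv2.imwrite("pics/c14.png",cv2.resize(a,None,fx=7,fy=7,interpolation=cv2.INTER_CUBIC))
```

```text
[ 1.43801238 -0.27796916 -0.51972365] 10.475 [0.49862618 0.02039336 0.23940433] [ 0.13244863  0.07394316 -0.31259706  2.34616023  0.79591137  0.17575025
  0.63379472]
```

View pics/c13.png

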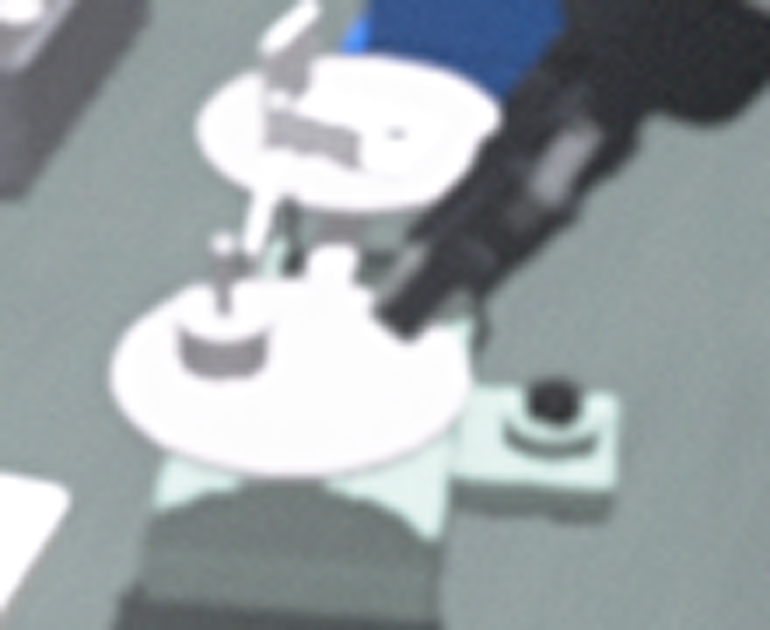

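View pics/c14.png

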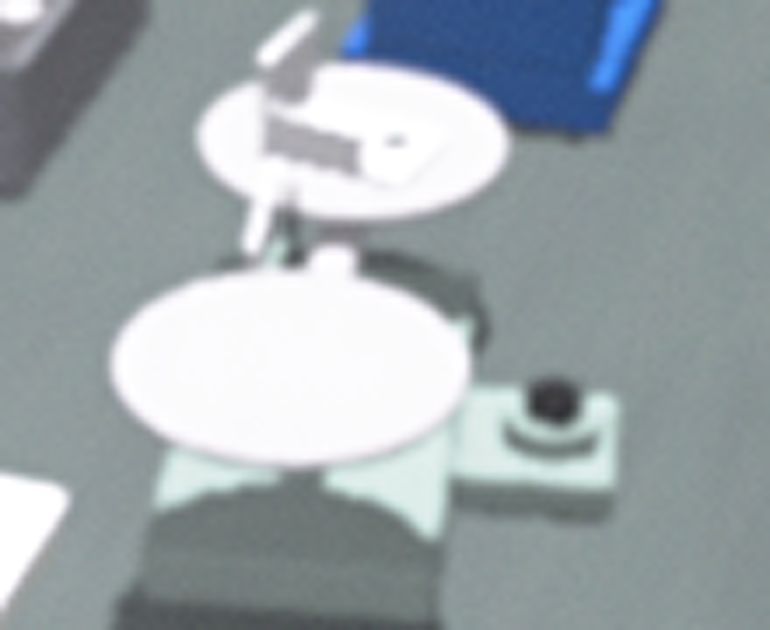

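View pics/top8.png

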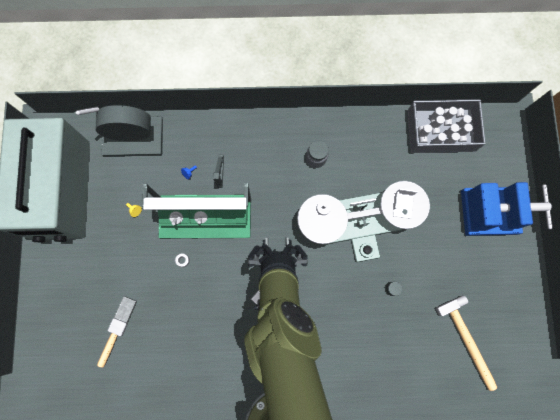

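Run:
```python
from h import *
print("px/mm load",(proj("side",[.572,-.112,.1206])-proj("side",[.572,-.112,.1106]))/10,"part",(proj("side",[.6105,-.347,.1])-proj("side",[.6105,-.347,.09]))/10)
a=cv2.imread("pics/side0.png",0).astype(float);b=cv2.imread("pics/side8.png",0).astype(float)
def sub(im,cols,r0,r1,bright):  # subpixel row where crossing threshold, from bright to dark going down
    out=[]
    for c in cols:
        v=im[r0:r1,c-1:c+2].mean(1); t=(v.max()+v.min())/2
        i=np.where((v[:-1]>=t)&(v[1:]<t))[0][-1]; out.append(r0+i+(v[i]-t)/(v[i]-v[i+1]))
    return np.array(out)
# load pan lower edge cols 280..310, rows 188-204
c=range(282,312,3); d=sub(b,c,190,204,1)-sub(a,c,190,204,1);print("load",d.round(2),np.median(d))
c=range(292,312,3); d=sub(b,c,152,166,1)-sub(a,c,152,166,1);print("part",d.round(2),np.median(d))
```

```text
px/mm load [[ 0.00696807 -0.31157259]] part [[ 0.00950651 -0.28336952]]
load [ 0.12  0.11 -0.18 -0.79  0.86  1.36  1.64 -0.04  0.07  0.09] 0.09636479893454464
part [ 0.31 -0.82 -1.18 -1.24 -1.13 -1.09 -1.13] -1.1269515933556704
```

Run:
```python
from h import *
a=cv2.imread("pics/side0.png",0).astype(float);b=cv2.imread("pics/side8.png",0).astype(float)
def sub(im,c,r0,r1):
    v=im[r0:r1,c]; t=235*.5+.5*v[-1] if 0 else 242
    i=np.where((v[:-1]>=t)&(v[1:]<t))[0]
    if len(i)==0: return np.nan
    i=i[-1]; return r0+i+(v[i]-t)/(v[i]-v[i+1])
print(a[188:204,296],b[188:204,296])
for name,cs,r0,r1,sg in(("load",range(276,318,2),184,204,1),("part",range(290,310,2),148,166,1)):
    d=[sub(b,c,r0,r1)-sub(a,c,r0,r1) for c in cs]; print(name,np.round(d,2),np.nanmedian(d))
```

```text
[251. 250. 250. 250. 250. 250. 250. 241. 198. 143. 124. 116. 117. 115.
 116. 116.] [253. 253. 252. 252. 252. 252. 252. 253. 249. 226. 162. 126. 122. 120.
 120. 120.]
load [1.61 1.7  1.69 1.68 1.74 1.77 1.69 1.86 1.66 1.79 1.42 1.32 1.66 1.81
 1.83 1.64 1.79 1.67 1.57 1.73 1.61] 1.6875
part [ 0.24  0.32 -0.    0.83 -0.71 -1.06 -1.13 -1.12 -1.04 -1.03] -0.8703007518796966
```

The pan sank about 4.5 mm from its stop. That puts the beam at about 0.093 rad and the bracket at about 286 g, so the medium weight (100 g) is the one to add. Moving to the medium, in the left bay at top pixel (176,219).

Run:
```python
from h import *
plan(on("M",.13),RR)
```

```text
turn 0.3 -0.0 -0.0 shift 2.94 28.29 7.13 rows~4.7
```

send_rows:
  moves: "0 0 0 0.3 5 1 0;0 0 0 0.8 10 2 0;0 0 0 1.3 15 3 0;0 0 0 2 20 4.5 0;0 0 0 2.5 25 6 0;0 0 0 2.9 28.3 7 0;0 0 0 2.9 28.3 7 0;0 0 0 2.9 28.3 7 0"

```text
clock: 11.58
position: [0.5205, 0.3026, 0.1673]
tool_rot: [0.021, 2.532, -0.002]
force: [0.2, -0.1, -0.0]
finger_gap: 0.503
```

Run:
```python
from h import *
s=get_state();print(s["force"],s["clock"],s["position"],s["joint_pos"])
plan(on("M",.06),RR)
```

```text
[ 0.20134988 -0.05588612 -0.00928198] 11.575 [0.52052458 0.30257253 0.16727622] [-0.60034663  0.40466716 -0.30711129  2.14622012  1.31664902  0.59305402
 -0.4423581 ]
turn 0.2 -0.0 -0.0 shift 0.00 0.06 7.10 rows~1.1
```

send_rows:
  moves: "0 0 0 0 0 3 0;0 0 0 0 0 6 0;0 0 0 0 0 7 0;0 0 0 0 0 7 0"

```text
clock: 12.08
position: [0.5606, 0.302, 0.1104]
tool_rot: [0.022, 2.532, -0.002]
force: [1.4, 0.2, -1.2]
finger_gap: 0.496
```

Run:
```python
from h import *
s=get_state();print(s["force"],s["clock"],s["position"],s["joint_pos"])
plan(on("M",.018),RR)
for n in("side","top"): cv2.imwrite(f"pics/{n}9.png",snapshot(n))
a=cv2.imread("pics/top9.png")[195:245,140:230];b=cv2.imread("pics/side9.png")[250:330,210:300]
a=cv2.resize(a,None,fx=8,fy=8,interpolation=2);cv2.imwrite("pics/c15.png",a)
cv2.imwrite("pics/c16.png",cv2.resize(b,None,fx=7,fy=7,interpolation=2))
```

```text
[ 1.43892655  0.24694953 -1.15647877] 12.075 [0.5606246  0.30199444 0.11043568] [-0.58593122  0.53328671 -0.25255288  2.13370857  1.55157663  0.54427478
 -0.6362418 ]
turn 0.2 -0.0 -0.0 shift 0.04 0.05 4.34 rows~0.7
```

View pics/c15.png

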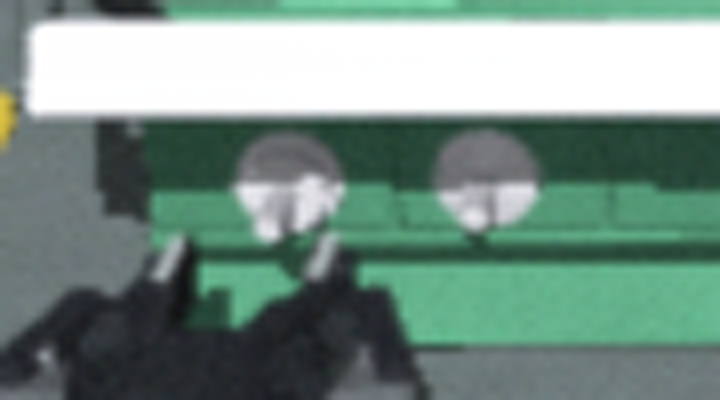

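View pics/c16.png

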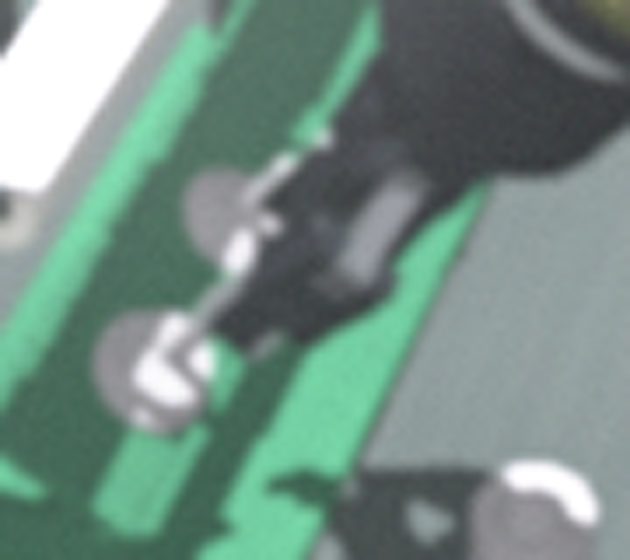

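The jaws straddle the medium's stem tip at crop (270,230). The small weight is clear of the right finger. Advancing and closing.

send_rows:
  moves: "0 0 0 0 -0.1 2 0;0 0 0 0 -0.1 4 0;0 0 0 0 -0.1 4.3 0;0 0 0 0 -0.1 4.3 0;0 0 0 0 -0.1 4.3 1;0 0 0 0 -0.1 4.3 1;0 0 0 0 -0.1 4.3 1;0 0 0 0 -0.1 4.3 1"

```text
clock: 13.18
position: [0.5851, 0.3025, 0.0759]
tool_rot: [0.02, 2.53, 0.001]
force: [-4.3, 0.4, 6.4]
finger_gap: 0.071
```

send_rows:
  moves: "0 0 0 0 0 0 1;0 0 0 0 0 -2 1;0 0 0 0 0 -4 1;0 0 0 0 0 -6 1;0 0 0 0 0 -8 1;0 0 0 0 0 -10 1;0 0 0 0 0 -10 1"

```text
clock: 14.05
position: [0.5276, 0.3029, 0.1581]
tool_rot: [0.02, 2.53, 0.002]
force: [0.5, -0.1, -1.3]
finger_gap: 0.078
```

Run:
```python
from h import *
s=get_state();print(s["force"],s["clock"],s["position"],s["joint_pos"])
plan([.50,.02,.24],ori(0,.5))
plan([.53,.02,.24],ori(0,.4))
for n in("side","top"): cv2.imwrite(f"pics/{n}10.png",snapshot(n))
b=cv2.imread("pics/side10.png")[220:320,210:320]
cv2.imwrite("pics/c17.png",cv2.resize(b,None,fx=6,fy=6,interpolation=2))
```

```text
[ 0.45939186 -0.13047665 -1.30092296] 14.05 [0.52755644 0.30293313 0.15813361] [-0.61381489  0.42370738 -0.27487443  2.14773796  1.35927872  0.5700977
 -0.47801383]
turn -0.1 6.4 -0.9 shift -2.87 -28.28 -8.20 rows~4.7
turn -0.1 12.1 -0.9 shift -5.32 -28.24 -6.48 rows~4.7
```

View pics/c17.png

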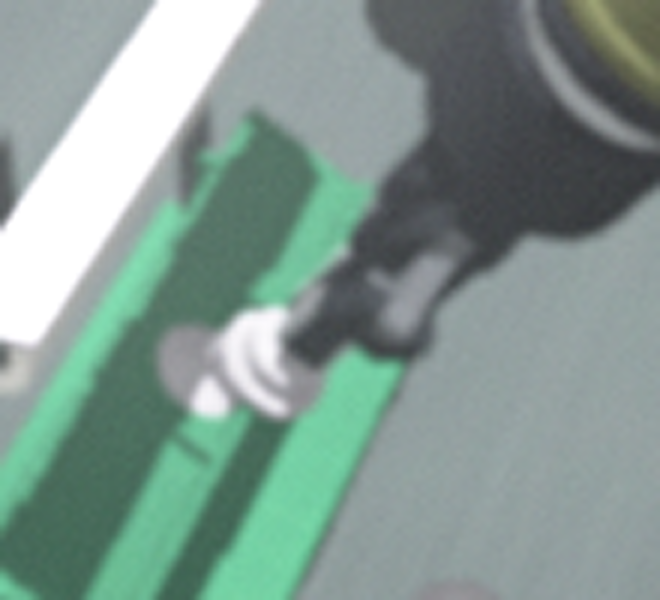

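The medium is held straight. The small weight is still in its middle bay. Carrying the medium past the lamp.

send_rows:
  moves: "0 0 0 0 -4 -2 1;0 0 0 0 -9 -4 1;0 0 0 -0.5 -14 -6 1;0 2 0 -1.5 -19 -6.5 1;0 6 -0.5 -3 -24 -6.5 1;0 12 -0.9 -5.3 -28 -6.5 1;0 12 -0.9 -5.3 -28 -6.5 1;0 12 -0.9 -5.3 -28 -6.5 1"

```text
clock: 15.15
position: [0.5289, 0.0228, 0.237]
tool_rot: [0.005, 2.74, -0.012]
force: [0.4, -1.1, -1.4]
finger_gap: 0.078
```

Run:
```python
from h import *
s=get_state();print(s["force"],s["clock"],s["position"],s["joint_pos"])
plan([.542,-.112,.185],ori(0,0))
```

```text
[ 0.42170649 -1.07173551 -1.438978  ] 15.15 [0.52890315 0.02281233 0.23704729] [ 0.21824852  0.17947347 -0.41315367  2.10016782  0.31429582  0.50040364
  1.1447533 ]
turn -0.5 23.0 -0.2 shift 0.81 -13.43 5.43 rows~2.3
```

send_rows:
  moves: "0 8 0 0 -4 0.5 1;0 16 0 0.5 -8 2 1;0 23 0 0.8 -12 4 1;0 23 0 0.8 -13.4 4.2 1;0 23 0 0.8 -13.4 4.2 1;0 23 0 0.8 -13.4 4.2 1"

```text
clock: 15.9
position: [0.5369, -0.109, 0.1978]
tool_rot: [0.006, 3.136, -0.013]
force: [0.0, 0.2, -0.6]
finger_gap: 0.08
```

Run:
```python
from h import *
s=get_state();print(s["force"],s["clock"],s["position"],s["joint_pos"])
plan([.542,-.112,.14],ori(0,0))
for n in("side",): cv2.imwrite(f"pics/{n}11.png",snapshot(n))
crop(0,"pics/side11.png",255,110,100,90,7,"pics/c18.png")
```

```text
[ 0.01253379  0.20349227 -0.59222425] 15.9 [ 0.53694737 -0.10895715  0.19782873] [ 0.42457199  0.42947683 -0.40213817  1.76082194  0.20656768  0.98614151
  1.5082707 ]
turn -0.5 0.3 -0.2 shift -0.48 -0.25 5.79 rows~0.9
```

View pics/c18.png

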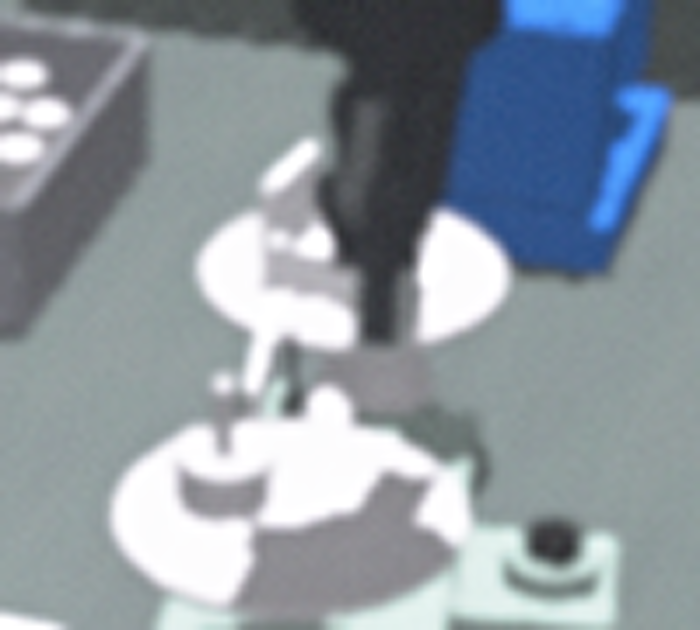

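send_rows:
  moves: "-0.5 0.3 0 -0.4 -0.3 2 1;-0.5 0.3 0 -0.4 -0.3 3.5 1;-0.5 0.3 0 -0.4 -0.3 4.8 1;-0.5 0.3 0 -0.4 -0.3 5.4 1;-0.5 0.3 0 -0.4 -0.3 5.5 1;-0.5 0.3 0 -0.4 -0.3 5.6 1"

```text
clock: 16.7
position: [0.5418, -0.1139, 0.1417]
tool_rot: [-0.009, -3.141, 0.0]
force: [-0.7, -0.3, -0.8]
finger_gap: 0.076
```

send_rows:
  moves: "0 0 0 0 0 0.1 1;0 0 0 0 0 0.2 1;0 0 0 0 0 0.3 1;0 0 0 0 0 0.3 1;0 0 0 0 0 0.3 1"

```text
clock: 17.32
position: [0.5415, -0.114, 0.1384]
tool_rot: [-0.009, -3.141, -0.0]
force: [0.6, 0.6, -1.0]
finger_gap: 0.078
```

Run:
```python
from h import *
s=get_state();print(s["force"],s["clock"],s["position"])
for n in("side",): cv2.imwrite(f"pics/{n}12.png",snapshot(n))
crop(0,"pics/side12.png",255,130,100,80,7,"pics/c19.png")
```

```text
[ 0.59486096  0.5972213  -0.95566975] 17.325 [ 0.54152344 -0.11395828  0.13844743]
```

View pics/c19.png

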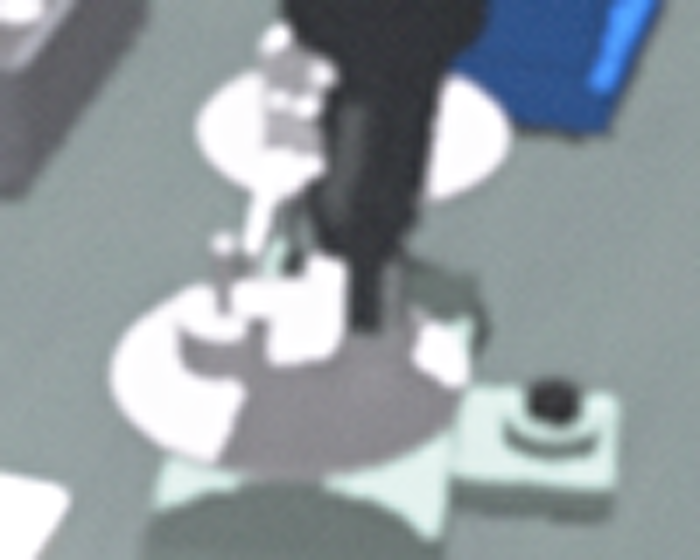

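Contact is too soft to feel, since the pan gives about 13 mm per 100 g. I'll follow the pan down towards its balance height before letting go.

send_rows:
  moves: "0 0 0 0 0 0.2 1;0 0 0 0 0 0.4 1;0 0 0 0 0 0.6 1;0 0 0 0 0 0.8 1;0 0 0 0 0 1 1;0 0 0 0 0 1.2 1;0 0 0 0 0 1.2 1;0 0 0 0 0 1.2 1"

```text
clock: 18.38
position: [0.5414, -0.114, 0.1264]
tool_rot: [-0.009, -3.14, 0.0]
force: [0.1, 0.1, 0.5]
finger_gap: 0.078
```

Run:
```python
from h import *
s=get_state();print(s["force"],s["clock"],s["position"])
for n in("side",): cv2.imwrite(f"pics/{n}13.png",snapshot(n))
crop(0,"pics/side13.png",255,130,100,80,7,"pics/c20.png")
```

```text
[0.11950494 0.12593491 0.53427661] 18.375 [ 0.54144703 -0.11397036  0.12643607]
```

View pics/c20.png

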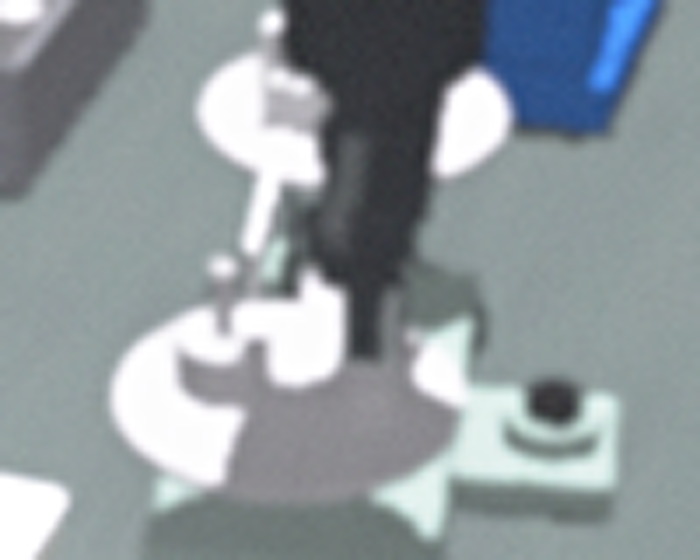

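The pan has sunk with the weight: its lower edge went from 477 to 502 and the far pan rose. Force is near 0.5 N. Releasing and lifting.

send_rows:
  moves: "0 0 0 0 0 0 0.6;0 0 0 0 0 0 0.3;0 0 0 0 0 0 0;0 0 0 0 0 0 0;0 0 0 0 0 0 0;0 0 0 0 0 0 0"

```text
clock: 19.18
position: [0.5415, -0.114, 0.1264]
tool_rot: [-0.009, -3.14, -0.0]
force: [1.0, -0.5, 0.4]
finger_gap: 0.5
```

send_rows:
  moves: "0 0 0 0 0 -1.5 0;0 0 0 0 0 -3 0;0 0 0 0 0 -6 0;0 0 0 0 0 -10 0;0 0 0 0 0 -12 0;0 0 0 0 0 -12 0"

```text
clock: 19.92
position: [0.5427, -0.114, 0.2491]
tool_rot: [0.009, 3.138, -0.001]
force: [-0.3, -0.5, -0.8]
finger_gap: 0.498
```

Run:
```python
from h import *
s=get_state();print(s["force"],s["clock"],s["position"])
plan([.44,-.20,.24],ori(0,0))
```

```text
[-0.34678997 -0.46269913 -0.7726561 ] 19.925 [ 0.54265232 -0.11396663  0.24905724]
turn -0.1 0.2 -0.3 shift 10.22 -8.66 0.88 rows~2.1
```

send_rows:
  moves: "0 0 0 5 -1 0 0;0 0 0 10 -3 0 1;0 0 0 12.5 -5 0 1;0 0 0 12.5 -5 0 1;0 0 0 12.5 -5 0 1;0 0 0 12.5 -5 0 1"

```text
clock: 20.68
position: [0.4171, -0.1625, 0.2463]
tool_rot: [-0.006, -3.141, -0.001]
force: [-0.4, 0.3, -0.6]
finger_gap: 0.006
```

Run:
```python
from h import *
s=get_state();print(s["clock"],s["position"],s["joint_pos"],s["finger_gap"])
for n in("side","top"): cv2.imwrite(f"pics/{n}14.png",snapshot(n))
crop(0,"pics/side14.png",255,130,100,80,8,"pics/c21.png")
crop(0,"pics/top14.png",290,170,150,110,5,"pics/c22.png")
```

```text
20.675 [ 0.4170946  -0.16249888  0.24632212] [ 0.64346857  0.22969614 -0.40874807  1.9113684   0.10570342  1.02249625
  1.75578863] 0.006423232337845894
```

View pics/c21.png

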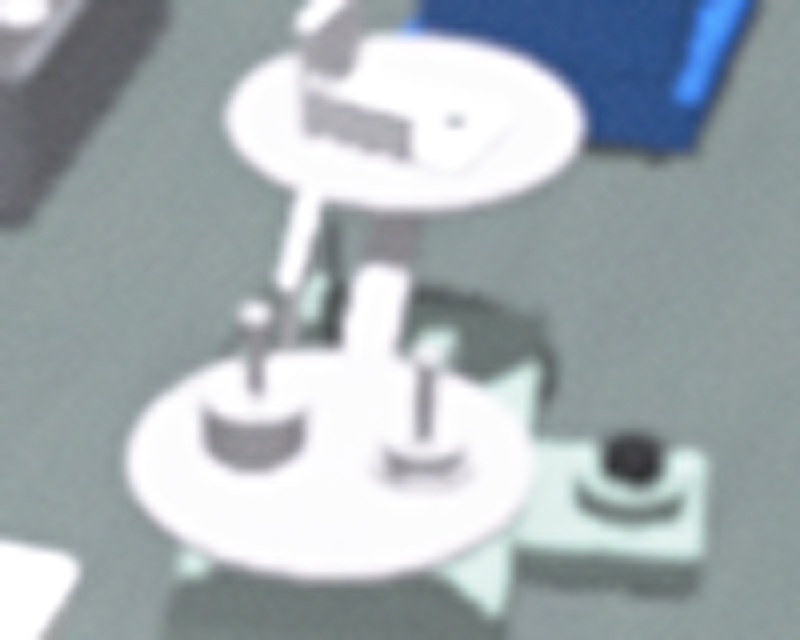

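View pics/c22.png

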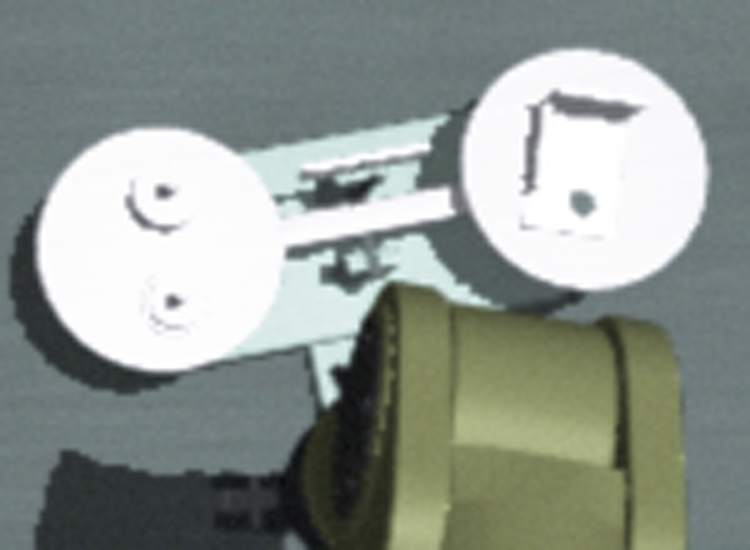

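Run:
```python
from h import *
ims={k:cv2.imread(f"pics/side{k}.png",0).astype(float) for k in(0,8,14)}
def sub(im,c,r0,r1,t):
    v=im[r0:r1,c]; i=np.where((v[:-1]>=t)&(v[1:]<t))[0]
    if len(i)==0: return np.nan
    i=i[-1]; return r0+i+(v[i]-t)/(v[i]-v[i+1])
for t in(190,):
  for k in ims:
    L=[sub(ims[k],c,188,208,t) for c in range(284,308)]
    P=[sub(ims[k],c,148,166,t) for c in range(302,322)]
    # part upper edge (dark->bright)
    print(t,k,"load",np.round(np.nanmedian(L),2),"part",np.round(P,1))
```

```text
190 0 load 198.32 part [160.7 160.7 160.7 160.8 160.8 160.8 160.8 160.7 160.7 160.6 160.5 160.3
 160.  159.9 159.6 159.3 158.9 158.6 158.2 157.7]
190 8 load 197.73 part [159.6 159.6 159.7 159.8 159.8 159.8 159.8 159.6 159.6 159.5 159.3 159.1
 158.8 158.6 158.2 157.6 156.7 155.7 154.7 153.6]
190 14 load 201.41 part [155.7 155.8 155.8 155.8 155.7 155.7 155.8 155.8 155.7 155.6 155.5 155.4
 155.  154.9 154.7 154.4 154.  153.7 153.4 152.8]
```

Both weights stand upright. By edge tracking, the far pan's lower edge rose from row 160.8 to 159.7 with 200 g and to 155.75 with 300 g, so the beam is at about -0.006 rad and the bracket weighs about 294 g. Next I'm checking the arm's clearance before pressing the key.

View pics/side14.png

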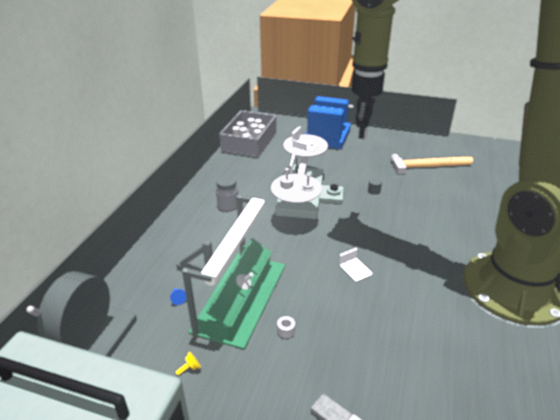

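Run:
```python
from h import *
plan([.4926,-.2445,.12],ori(0,0))
plan([.4926,-.2445,.034],ori(0,0))
```

```text
turn 0.0 -0.1 -0.2 shift -7.61 -8.17 12.62 rows~2.7
turn 0.0 -0.1 -0.2 shift -7.62 -8.17 21.22 rows~3.8
```

The small weight is still on the rack at (243,283), and the vertical wrist column is clear of both pans. Moving over the key.

send_rows:
  moves: "0 0 0 -4 -4 4 1;0 0 0 -7.6 -8 8 1;0 0 0 -7.6 -8.2 12.6 1;0 0 0 -7.6 -8.2 14.6 1;0 0 0 -7.6 -8.2 14.6 1;0 0 0 -7.6 -8.2 14.6 1"

```text
clock: 21.52
position: [0.4926, -0.2454, 0.1013]
tool_rot: [0.008, 3.141, -0.0]
force: [-0.1, -0.2, 0.6]
finger_gap: 0.0
```

Run:
```python
from h import *
s=get_state();print(s["clock"],s["position"],s["joint_pos"])
for n in("side","top"): cv2.imwrite(f"pics/{n}15.png",snapshot(n))
crop(0,"pics/side15.png",265,125,110,90,7,"pics/c23.png")
```

```text
21.525 [ 0.49261392 -0.24544281  0.10134469] [ 0.63748732  0.54439042 -0.33294915  1.86859918  0.24631013  0.76826722
  1.73704182]
```

View pics/c23.png

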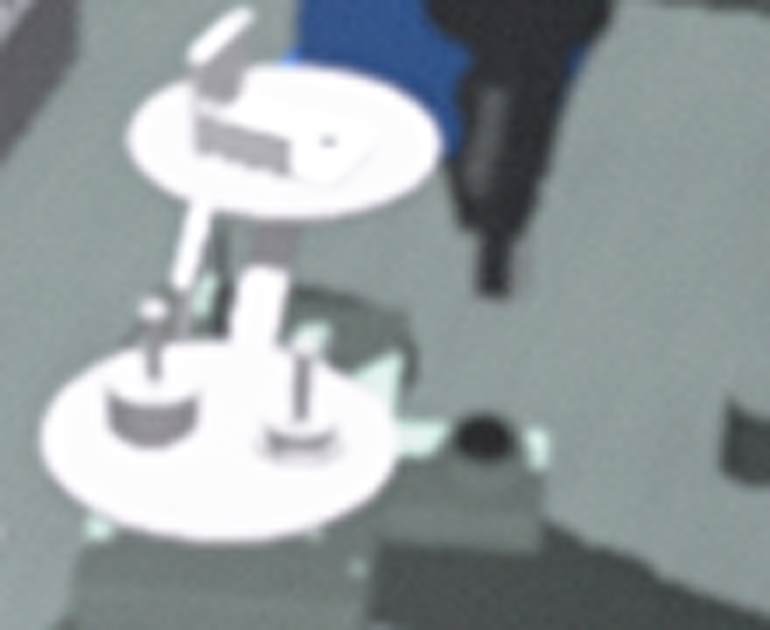

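View pics/top15.png

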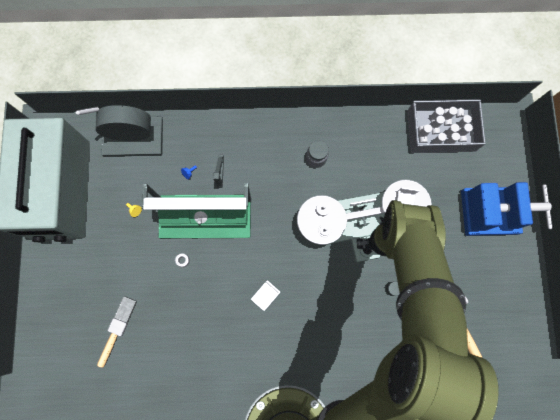

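The shut fingertips hang over the black key. Tip is at crop (495,290) and key at (485,437). Pressing in small steps.

send_rows:
  moves: "0 0 0 0 0.1 3 1;0 0 0 0 0.1 5 1;0 0 0 0 0.1 6 1;0 0 0 0 0.1 6.1 1;0 0 0 0 0.1 6.1 1"

```text
clock: 22.25
position: [0.4921, -0.2448, 0.0403]
tool_rot: [-0.009, -3.142, 0.001]
force: [0.1, 0.3, -0.4]
finger_gap: -0.001
```

send_rows:
  moves: "0 0 0 0 0 0.2 1;0 0 0 0 0 0.3 1;0 0 0 0 0 0.4 1;0 0 0 0 0 0.4 1"

```text
clock: 22.75
position: [0.4922, -0.2449, 0.0357]
tool_rot: [0.009, 3.142, -0.001]
force: [1.3, -0.8, 3.7]
finger_gap: -0.002
```

send_rows:
  moves: "0 0 0 0 0 0.15 1;0 0 0 0 0 0.3 1;0 0 0 0 0 0.3 1"

```text
clock: 23.12
position: [0.4923, -0.2449, 0.0339]
tool_rot: [0.009, 3.141, -0.002]
force: [-2.4, 0.4, 18.8]
finger_gap: 0.003
```

send_rows:
  moves: "0 0 0 0 0 0.15 1;0 0 0 0 0 0.3 1;0 0 0 0 0 0.3 1"

```text
clock: 23.5
position: [0.4924, -0.245, 0.0334]
tool_rot: [0.009, 3.14, -0.004]
force: [-9.0, 3.2, 45.4]
finger_gap: 0.002
```

The key bottomed hard: 3.7 N rose to 18.8 N and then 45 N around z = 0.034. Backing off.

send_rows:
  moves: "0 0 0 0 0 -1 1;0 0 0 0 0 -3 1;0 0 0 0 0 -6 1;0 0 0 0 0 -10 1;0 0 0 0 0 -12 1;0 0 0 0 0 -12 1"

```text
clock: 24.25
position: [0.492, -0.2449, 0.1502]
tool_rot: [0.009, 3.141, -0.001]
force: [-0.9, 0.9, 0.7]
finger_gap: 0.0
```

send_rows:
  moves: "0 0 0 6 3 -3 1;0 0 0 10 5 -5 1;0 0 0 10 5 -5 1;0 0 0 10 5 -5 1"

```text
clock: 24.75
position: [0.392, -0.1944, 0.1989]
tool_rot: [-0.009, -3.14, -0.0]
force: [-0.3, 0.7, -0.6]
finger_gap: 0.0
```

Run:
```python
from h import *
s=get_state();print(s["clock"],s["position"],s["force"])
for n in("side","top"): cv2.imwrite(f"pics/{n}16.png",snapshot(n))
crop(0,"pics/side16.png",255,125,110,90,7,"pics/c24.png")
im={k:cv2.imread(f"pics/side{k}.png",0).astype(float) for k in(0,14,16)}
for k in im:
    v=im[k][148:166,302:312].mean(1); i=np.where((v[:-1]>=190)&(v[1:]<190))[0][-1]; print(k,148+i+(v[i]-190)/(v[i]-v[i+1]))
# key shift and others vs start
for nm,(x0,y0,w,h) in {"key":(322,176,26,20),"slug":(366,176,18,18)}.items():
    for k in(14,16):
        print(nm,k,cv2.phaseCorrelate(im[0][y0:y0+h,x0:x0+w].copy(),im[k][y0:y0+h,x0:x0+w].copy()))
```

```text
24.75 [ 0.39202859 -0.19437789  0.19888711] [-0.29270407  0.6621999  -0.62977906]
0 160.72026800670017
14 155.72461273666093
16 155.71526586620925
key 14 ((0.6434310756752808, 0.0058425432811173295), 0.9796523388509526)
key 16 ((0.5534346873244456, -0.014252813888656846), 0.9835564311815723)
slug 14 ((0.11848304029113699, -0.18636815411874075), 0.9429149541095588)
slug 16 ((-0.004450442150137235, 0.26074411113983764), 0.9185702970962036)
```

View pics/c24.png

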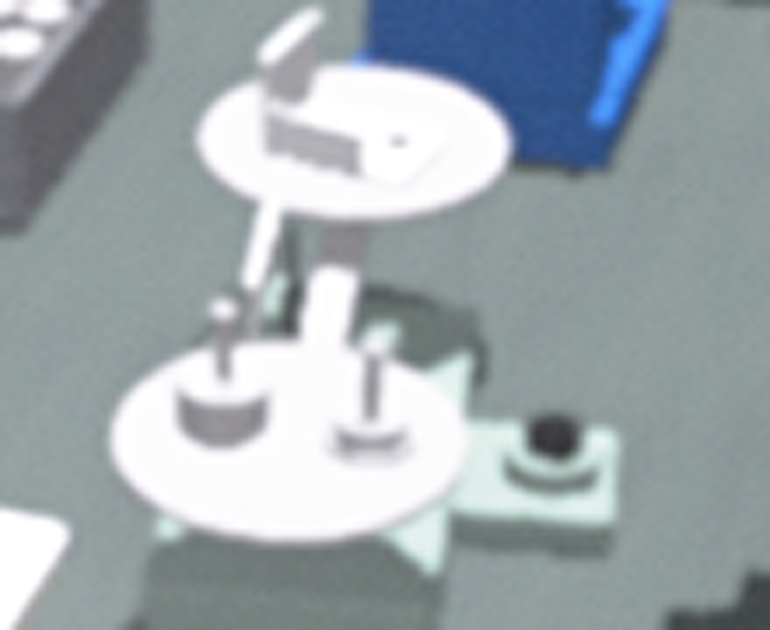

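View pics/top16.png

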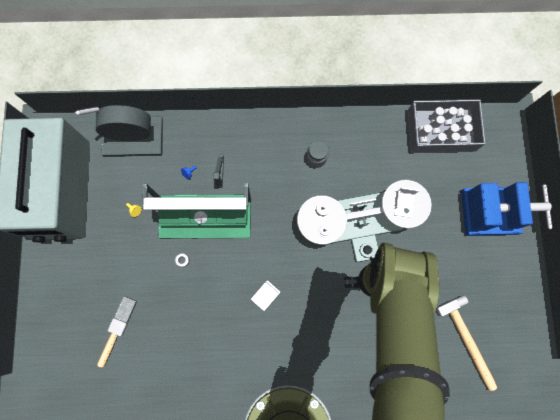

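The beam is unchanged, the key is up again, both weights are upright, the small is on the rack (200,217), and nothing else has moved. Handing in.

```bash
python3 -c "
from station import *
print(finish_job())"
```

```text
the job is handed in; nothing more can be done
None
```

I stood the large (200 g) and medium (100 g) weights upright on the empty pan and left the small one on the rack. I then pressed the key down to its stop, released it and handed the job in. The bracket comes out at about 294 g.

**Beam:** my last side picture, tracked by the far pan's edge, puts it at about -0.006 rad. The edge was at the same place before and after the key press (row 155.7). I did not read the pointer against its marks.

**Final pictures:** the key is up, the small weight is in its bay, and the bracket sits on its pan. The other things I could see stand where they were, the slug being hidden from the top view but unmoved from the side, and the arm is clear.

**Two points that were not clean:**
- **Key force:** after the key bottomed, the last step drove the wrist force to about 45 N. That was the shut fingertips on the key. The 120 N wrist limit was not reached, but 45 N is over the 40 N limit set for the arm and gripper body, if fingertips count.
- **Pan-height readings:** the two pans disagreed by about 1 mm, which is roughly 0.01 rad in the beam angle. That is well inside the ±0.036 tolerance.

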